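Hook out the tray with the window-frame board

ROBOT

A 6-joint arm with a two-finger parallel gripper is mounted at the origin on the work surface. World frame = base frame: x ahead of the robot, y to its left, z up, the work surface at z = 0. Lengths are in mm, angles in rad, forces in N, time in s.
With the tool pointing down it reaches from about 300 to 775 mm from the base axis. Payload 14.6 kg.
Tool frame: the origin (TCP) lies midway between the tips of the shut fingers; the grasp point (between the pads) lies 19 mm behind it (manip.hold_point_z is the distance from the TCP to the grasp point, in mm); z points along the fingers, y is the direction in which the jaws open and shut (so a half turn about z gives the same grasp; the last joint's range is limited). The gripper opens to 94 mm and grips with 3 to 60 N. Pads are 16 mm wide; open, the fingers measure 119 mm over their backs; the gripper's body (75 mm by 177 mm) begins 78 mm behind the grasp point.
Start: joints at [-1.404, 0.3, 1.521, -0, 1.321, -0.067], TCP at [127.415, -535.028, 205.446] pointing down, gripper open.
Joint ranges: [-3.03, 3.03], [-0.79, 2.21], [0.23, 2.52], [-1.04, 4.18], [0, 3.07], [-2.55, 2.55]. Speed limits (rad/s): [2.22, 2.22, 2.57, 3.14, 3.14, 3.14].

INTERFACE

Orientations are given as [roll, pitch, yaw] about the fixed x, y, z axes, in that order (R = Rz(yaw) Ry(pitch) Rx(roll)).
In Python, from cell import manip gives the robot as it stands.
- The arm moves only by the shell command python3 -m crank 'ROWS' [OPENING] [FORCE]. ROWS is JSON, a list of rows, each an object with "offset": the shift along the world's x, y, z in m, a list of three; "spin": the turn about the world's z in degrees. In form: [{"offset": [dx, dy, dz], "spin": spin}, ...]. A call has exactly 8 rows; each row is the pose to reach, as a shift and turn from the pose measured when the call began; what a row does not reach only later rows make up. A row lasts 1/12 s, in which the tool goes at most 41.7 mm and 7.16 degrees, less where a joint would pass 70% of its speed; a pose out of reach is approached as far as the arm can. A call with a gripper value outside its range is refused whole. OPENING is the opening, from 0 (shut) to 1 (fully open), set as the call begins (- or left out, the last holds). The fingers move at their own pace and stop on an object; FORCE is the grip in N (left out, the last holds). Time passes only in rows, so rows that repeat a pose let the fingers close, or fill a call up. It gives the time, the measured TCP pose, the force and the opening at its end, in the units of the state.
- manip.read_state(): the state, without advancing time (a new reading comes with each control period).
- manip.camera(name): name is "scene" or "side" or "wrist"; returns a dict with "pixels" (480x640x3 uint8, red, green, blue), "fx", "fy", "cx", "cy" (pixels), "extrinsics" (4x4, takes a point from world to camera coordinates); the wrist camera has in their place "hand_eye" (4x4, takes a point from camera to tool coordinates, whose origin is the TCP and whose axes are the flange's). Camera axes: x right, y down, z forward; pixel columns grow to the right and rows downward; lengths in mm; the calibration is good to about 2 mm. A picture is of the moment at which its call begins: read the wrist's pose just before it. There is no depth.
- manip.sign_off(): hands the job in, once; it reports no verdict.
Trained networks look in a picture, given as the dict that the camera call returned (one of the last four; its "shot" number tells which), for a name from the list of things; names that differ only in an ending like _2 or _b are one class to them, and where a whole thing is asked for, a point or a joint stands for the part that bears it (a point fixed in the world has none). Each returns a list of dicts, best first, with "conf" (0 to 1); they miss things now and then, are a little off and sometimes report something else, mostly with a low value. They report only what shows in the picture. A call takes as long as a camera call. They do not tell look-alikes from the thing itself.
- manip.search_frame(picture, name): "location" ([x, y, z] in mm, in world coordinates, good to about 4 mm: the middle of the surface that is visible of it).
- manip.masks_of(picture, name): "mask" (480x640 bool, what is visible of it).
The state is a dict: "clock": time; "joints": joint angles; "qd": joint speeds; "effort": joint torques, N m; "eef_pos": TCP position; "eef_rot": TCP orientation; "wrist_force": force on the tool from outside, world axes, zero at the start; "moment": the same for the moment, N m; "finger_gap": finger opening in mm.
Only numpy, scipy, OpenCV 4.12 (cv2) and the standard library are available. Lean on these libraries where they do the work, as an engineer would, in place of code of your own. Each camera call takes 0.05 s, during which the arm holds its last target. There are 200 camera calls.

TASK

Three slide trays stand shut in their racks on the bench mat. Using the hook tool, not your fingers, pull out the tray that carries the window-frame-shaped circuit board: put the hook's prong down into that tray's finger hole and draw the tray out towards the robot to its stop or nearly so. Then lift the hook out, stand it upright on its foot on the mat clear of the tray, and leave the other two trays shut.

Things in the scene. Friction and masses are not known exactly. Their poses are not given: they have to be found in the camera images.
- hook: Loose 160 g pull hook standing on the mat (mat top 3 mm above z = 0). Black foot 90 x 44 x 6 mm, on it an upright black blade to grip, 80 long (x), 20 thick (y), top 54 above the foot's underside. From the blade's front an 8 mm steel rod runs ahead (+x), axis 46 mm up, then bends straight down as a prong, 95 mm ahead. Origin: centre of foot's underside.
- hook_tip (a point): Lower end of the hook's downward prong (8 mm round): 95 mm ahead (+x) of the hook's origin, 8 mm above its foot's underside. The free prong below the rod is 34 mm long.
- tray_frame: Grey tray to pull, with an orange board with a big window; in a fixed black rack 48 mm high. Front tab 60 wide, 6 thick, free below, with a hole 28 (x) by 36 (y) mm. Origin: hole centre on tab top, 42 mm above the mat; tab edge 30 mm in front, tray rim (10 high) 24 mm behind. Pull along its -x: 95 mm from shut to stop (starts up to 8 open), 1.5 N, stays put.
- tray_solid: Same make of tray, tab, hole and rack, same origin and axes; it must stay shut. Any of the three trays may stand in any place. It carries an orange board of the same outline (110 x 70 mm), but a full rectangle without a window.
- tray_empty: Same make of tray, tab, hole and rack, same origin and axes; it must stay shut. Any of the three trays may stand in any place. It carries no board.
There are look-alikes about, which are no part of the job. What is shaped like the hook but turquoise is not meant.

How it is judged:
By the outcome, as a careful person would: the job done as asked, in the order asked, and still so for the second after the job is handed in, with the robot touching nothing.
It also fails if it takes over 51 s, if anything falls off the work surface, if the arm or the gripper's body presses on something with over 40 N, if the wrist force passes 120 N, or if a joint passes its speed limit or range.

## Working session

There is one attempt and no reset: what is moved stays moved. The work goes in short steps, Python scripts to look and compute and a shell command to move; the robot and the scene stay as the last step left them, time stands still between calls to the robot, and variables do not carry over. Pictures are saved under pics/ and viewed, about 8 in all and at most 12, crops included, and the job is handed in when it is done.

```bash
mkdir -p pics; ls; python3 - <<'E'
from cell import manip
import cv2,numpy as np
s=manip.read_state();print(s)
for n in ("scene","side"):
    p=manip.camera(n);cv2.imwrite(f"pics/{n}0.png",p["pixels"][:,:,::-1])
    print(n,p["fx"],p["cx"],p["cy"],np.round(p["extrinsics"],3).tolist())
    for t in ("hook","hook_tip","tray_frame","tray_solid","tray_empty"):
        print(t,[(np.round(d["location"]).tolist(),round(d["conf"],2)) for d in manip.search_frame(p,t)])
E
```

```text
pics
{'clock': 0.0, 'joints': array([-1.40359917e+00,  3.00458063e-01,  1.52157490e+00, -1.52828995e-05,
        1.32070318e+00, -6.65622549e-02]), 'qd': array([ 2.42708442e-05, -1.49779432e-03,  1.43481687e-04, -2.09191952e-03,
       -7.97630343e-04, -5.63214774e-04]), 'effort': array([ 1.55539987e-03, -5.31806445e+01, -3.52734089e+01,  7.09376112e-02,
        2.44841102e-02, -9.99825852e-05]), 'eef_pos': array([ 127.36979358, -534.77973972,  204.89609849]), 'eef_rot': array([-3.14045071e+00, -6.12865587e-05,  2.33763164e-01]), 'wrist_force': array([-0.06237921, -0.06030046, -1.05575886]), 'moment': array([ 0.04633135,  0.03117247, -0.007647  ]), 'finger_gap': 93.70500184897506}
scene 435.9799398781491 326.39567740127075 229.5217357274004 [[-0.253, 0.967, 0.009, 230.643], [0.758, 0.204, -0.619, -358.059], [-0.601, -0.15, -0.785, 1318.718], [0.0, 0.0, 0.0, 1.0]]
hook [([467.0, 51.0, 38.0], 0.91), ([447.0, -405.0, 33.0], 0.77), ([428.0, -228.0, 36.0], 0.68)]
hook_tip [([447.0, -408.0, 34.0], 0.93), ([471.0, 51.0, 42.0], 0.84), ([431.0, -227.0, 35.0], 0.68)]
tray_frame [([755.0, -74.0, 49.0], 0.7)]
tray_solid [([766.0, 237.0, 48.0], 0.81)]
tray_empty [([771.0, 78.0, 44.0], 0.8)]
side 462.489870619154 323.7074265844389 233.57730865819238 [[0.997, -0.074, 0.018, -556.217], [-0.027, -0.571, -0.821, 28.39], [0.071, 0.818, -0.571, 1075.749], [0.0, 0.0, 0.0, 1.0]]
hook [([440.0, -419.0, 36.0], 0.7), ([416.0, -243.0, 35.0], 0.67), ([456.0, 39.0, 31.0], 0.63)]
hook_tip [([460.0, 44.0, 35.0], 0.9), ([440.0, -417.0, 35.0], 0.87), ([415.0, -243.0, 32.0], 0.72)]
tray_frame [([735.0, -72.0, 45.0], 0.94)]
tray_solid [([744.0, 238.0, 55.0], 0.65)]
tray_empty [([754.0, 85.0, 47.0], 0.68)]
```

View pics/scene0.png

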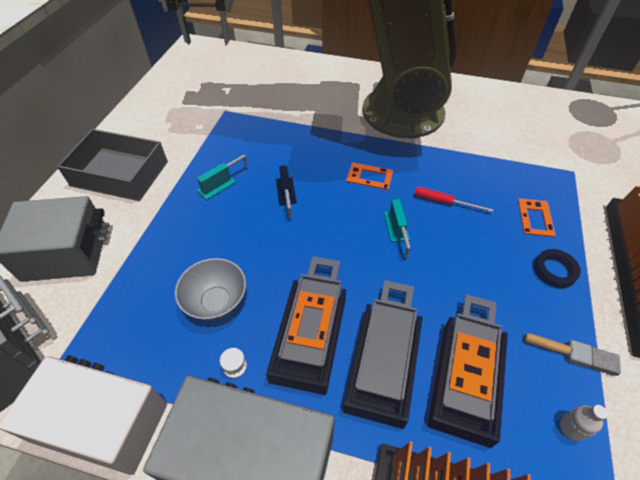

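View pics/side0.png

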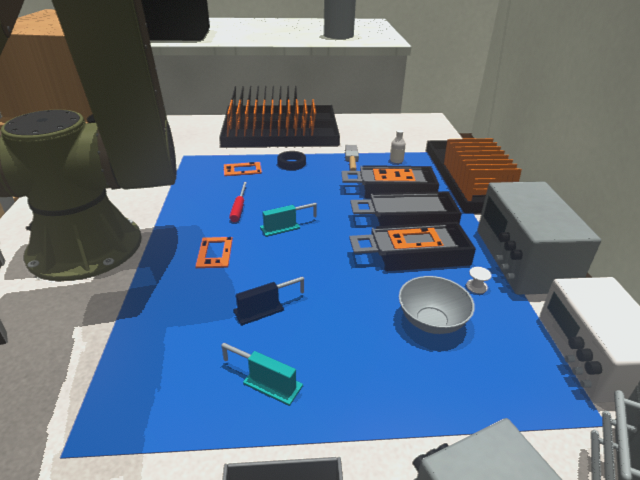

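Candidates for the hook in the scene picture:
- Black one at (286,190).
- Turquoise ones at (215,180) and (400,222).

I choose the black one. For the tray, the windowed board is at (312,318), the plain board with dark chips at (474,365), and the empty tray at (387,345). Loose windowed boards lie at (370,175) and (537,216), outside the trays. I choose the tray at (312,318) and check both in one close crop.

```bash
python3 - <<'E'
import cv2,numpy as np
a=cv2.imread("pics/scene0.png");b=cv2.imread("pics/side0.png")
c=lambda i,x,y:cv2.resize(i[y:y+75,x:x+100],(400,300),interpolation=cv2.INTER_CUBIC)
cv2.imwrite("pics/crop0.png",np.vstack([np.hstack([c(a,240,155),c(a,275,245)]),np.hstack([c(b,220,260),c(b,335,215)])]))
E
```

```text
(no output)
```

View pics/crop0.png

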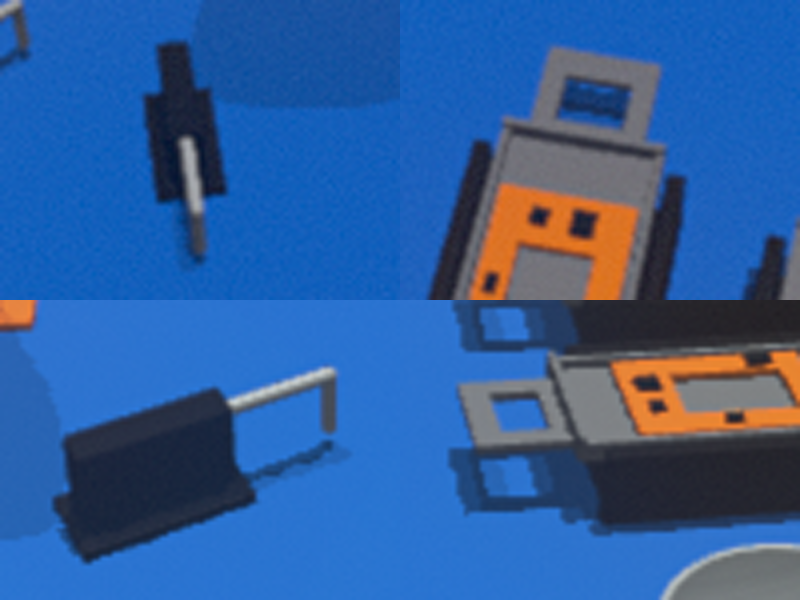

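```bash
cat > fit.py <<'E'
import numpy as np
from scipy.optimize import least_squares
K={"sc":(435.98,326.396,229.522,[[-0.253,0.967,0.009,230.643],[0.758,0.204,-0.619,-358.059],[-0.601,-0.15,-0.785,1318.718]]),
"si":(462.49,323.707,233.577,[[0.997,-0.074,0.018,-556.217],[-0.027,-0.571,-0.821,28.39],[0.071,0.818,-0.571,1075.749]])}
def proj(c,P):
    f,cx,cy,E=K[c];q=np.array(E)@np.append(P,1);return np.array([cx+f*q[0]/q[2],cy+f*q[1]/q[2]])
def fit(obs,z,x0):
    def r(v):
        c,s=np.cos(v[2]),np.sin(v[2]);R=np.array([[c,-s,0],[s,c,0],[0,0,1]])
        return np.concatenate([proj(o[0],R@np.array(o[1])+[v[0],v[1],z])-o[2] for o in obs])
    s=least_squares(r,x0,loss="soft_l1",x_scale=[100,100,.1]);return s.x,r(s.x).reshape(-1,2)
E
python3 - <<'E'
from fit import *
o=lambda c,ox,oy:(lambda p,u,v:(c,p,np.array([ox+u/4,oy+v/4])))
h1,h2,t1,t2=o("sc",240,155),o("si",220,260),o("sc",275,245),o("si",335,215)
H=[h2((-45,-22,0),85,260),h2((45,-22,0),255,200),h2((99,0,50),334,70),h2((95,0,8),329,132),h2((-40,-10,54),66,137),h2((40,-10,54),232,110),
h1((45,-22,0),157,201),h1((45,22,0),226,193),h1((95,0,8),200,260),h1((-40,-10,54),158,45),h1((-40,10,54),188,42)]
T=[t1((-30,-30,0),152,47),t1((-30,30,0),262,67),t1((-14,-18,0),162,76),t1((-14,18,0),232,82),t1((14,18,0),225,125),t1((14,-18,0),155,118),
t2((-30,30,0),58,83),t2((-30,-30,0),75,148),t2((-14,18,0),90,97),t2((14,18,0),140,92),t2((14,-18,0),152,128),t2((-14,-18,0),105,131)]
for n,O,z,x in(("hook",H,3,(420,-235,0)),("tray",T,45,(650,-70,0))):
    v,r=fit(O,z,x);print(n,v,np.degrees(v[2]));print(np.round(r,1).tolist())
E
```

```text
hook [ 4.11279969e+02 -2.36597328e+02  3.95133018e-01] 22.63945428478757
[[-1.3, -0.5], [0.1, -0.1], [0.4, -1.3], [-0.0, -0.4], [1.5, 4.4], [0.1, -1.3], [-0.6, 0.3], [-0.1, 0.5], [-0.9, -2.0], [-0.1, -0.9], [0.4, -0.9]]
tray [ 6.43268142e+02 -7.81940167e+01  5.82020712e-02] 3.3347330396218395
[[-1.1, -0.1], [-0.9, -0.4], [0.4, -0.3], [-0.4, 1.1], [-1.2, 1.5], [-0.7, 0.3], [-0.3, -0.6], [0.3, -1.1], [-0.4, -1.5], [-0.7, -1.0], [-0.3, -0.7], [-1.0, -0.6]]
```

The black hook sits at about (411,-237), yaw 23°. The target tray's hole is at about (643,-78), yaw about 3°.

```bash
python3 -m crank '[{"offset":[0.028,0.03,0],"spin":1},{"offset":[0.056,0.06,0],"spin":2},{"offset":[0.084,0.09,0],"spin":4},{"offset":[0.11,0.118,0],"spin":5},{"offset":[0.138,0.146,0],"spin":6},{"offset":[0.165,0.175,0],"spin":7},{"offset":[0.19,0.2,0],"spin":8},{"offset":[0.21,0.22,0],"spin":9}]' 1 40; python3 -m crank '[{"offset":[0.025,0.025,0],"spin":0},{"offset":[0.045,0.045,0],"spin":0},{"offset":[0.06,0.06,0],"spin":0},{"offset":[0.074,0.078,0],"spin":0},{"offset":[0.074,0.078,0],"spin":0},{"offset":[0.074,0.078,0],"spin":0},{"offset":[0.074,0.078,0],"spin":0},{"offset":[0.074,0.078,0],"spin":0}]'
cat > look.py <<'E'
import sys,cv2,numpy as np
from cell import manip
from scipy.spatial.transform import Rotation as R
s=manip.read_state();p=manip.camera("wrist")
cv2.imwrite(f"pics/{sys.argv[1]}.png",p["pixels"][:,:,::-1])
T=np.eye(4);T[:3,:3]=R.from_euler("xyz",s["eef_rot"]).as_matrix();T[:3,3]=s["eef_pos"]
W=np.linalg.inv(T@p["hand_eye"])
np.savez(f"pics/{sys.argv[1]}.npz",E=W,k=[p["fx"],p["cx"],p["cy"]])
print(s["clock"],s["eef_pos"],np.degrees(s["eef_rot"]),s["wrist_force"],s["finger_gap"])
print(np.round(p["hand_eye"],3).tolist())
E
python3 look.py w1
```

```text
clock: 1.27
eef_pos: [338.8, -313.1, 205.7]
eef_rot: [3.141, -0.0, 0.393]
wrist_force: [0.8, 0.2, 0.1]
finger_gap: 94.0
clock: 1.93
eef_pos: [412.3, -235.8, 205.8]
eef_rot: [3.141, -0.0, 0.392]
wrist_force: [-0.3, -0.1, -0.5]
finger_gap: 93.9
1.9333 [ 412.2768453  -235.76329299  205.75387945] [ 1.79967881e+02 -1.70011507e-02  2.24380487e+01] [-0.26726906 -0.09168482 -0.48637815] 93.89611809727077
[[-0.0, -0.961, -0.277, 80.814], [1.0, -0.0, 0.0, 0.745], [-0.0, -0.277, 0.961, -179.79], [0.0, 0.0, 0.0, 1.0]]
```

View pics/w1.png

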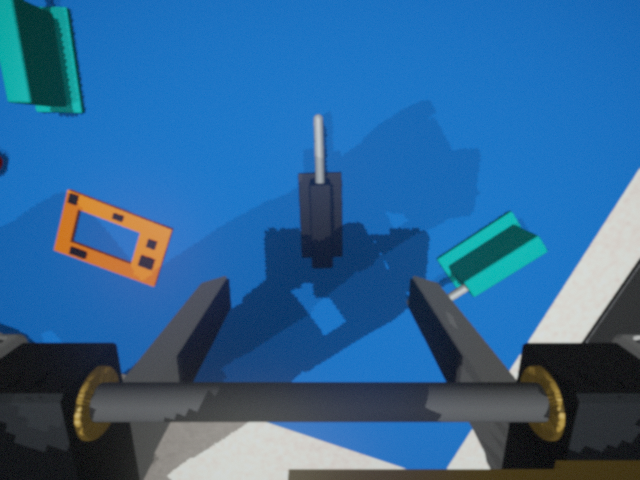

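The hook is centred between the fingers at (320,215) and nearly aligned. I'll refine the pose from its corners.

```bash
python3 - <<'E'
import fit;from fit import *
d=np.load("pics/w1.npz");fit.K["w"]=(*d["k"],d["E"][:3])
o=lambda p,u,v:("w",p,np.array([u,v]))
H=[o((45,22,6),299,173),o((45,-22,6),341,173),o((-45,22,6),303,256),o((-45,-22,6),342,256),o((-40,10,54),313,267),o((-40,-10,54),333,267),o((40,10,54),309,183),o((40,-10,54),332,183),o((99,0,48),318,115)]
v,r=fit.fit(H,3,(411,-236,.39));print(v,np.degrees(v[2]));print(np.round(r,1).tolist())
E
```

```text
Traceback (most recent call last):
AttributeError: 'function' object has no attribute 'K'
```

```bash
python3 - <<'E'
from fit import *
d=np.load("pics/w1.npz");K["w"]=(*d["k"],d["E"][:3])
o=lambda p,u,v:("w",p,np.array([u,v]))
H=[o((45,22,6),299,173),o((45,-22,6),341,173),o((-45,22,6),303,256),o((-45,-22,6),342,256),o((-40,10,54),313,267),o((-40,-10,54),333,267),o((40,10,54),309,183),o((40,-10,54),332,183),o((99,0,48),318,115)]
v,r=fit(H,3,(411,-236,.39));print(v,np.degrees(v[2]));print(np.round(r,1).tolist())
E
```

```text
[ 411.71686941 -239.47984453    0.4221338 ] 24.186485401994364
[[-0.8, -0.4], [0.9, -1.7], [-0.9, 1.3], [1.0, 0.1], [-0.7, 1.3], [0.5, 0.7], [0.1, 0.5], [-0.3, -0.2], [0.3, -1.8]]
```

```bash
python3 -m crank '[{"offset":[-0.001,-0.003,-0.03],"spin":1.5},{"offset":[-0.001,-0.003,-0.06],"spin":1.5},{"offset":[-0.001,-0.003,-0.09],"spin":1.5},{"offset":[-0.001,-0.003,-0.12],"spin":1.5},{"offset":[-0.001,-0.003,-0.145],"spin":1.5},{"offset":[-0.001,-0.003,-0.167],"spin":1.5},{"offset":[-0.001,-0.003,-0.18],"spin":1.5},{"offset":[-0.001,-0.003,-0.185],"spin":1.5}]'; python3 -m crank '[{"offset":[0,0,0],"spin":0},{"offset":[0,0,0],"spin":0},{"offset":[0,0,0],"spin":0},{"offset":[0,0,0],"spin":0},{"offset":[0,0,0],"spin":0},{"offset":[0,0,0],"spin":0},{"offset":[0,0,0],"spin":0},{"offset":[0,0,0],"spin":0}]' 0 40
```

```text
clock: 2.65
eef_pos: [410.0, -238.8, 18.9]
eef_rot: [-3.14, 0.001, 0.416]
wrist_force: [0.3, -0.2, 0.1]
finger_gap: 93.8
clock: 3.32
eef_pos: [410.1, -238.8, 19.0]
eef_rot: [-3.14, 0.001, 0.417]
wrist_force: [-0.0, -0.2, 0.7]
finger_gap: 44.1
```

```bash
python3 -m crank '[{"offset":[0,0,0],"spin":0},{"offset":[0,0,0],"spin":0},{"offset":[0,0,0],"spin":0},{"offset":[0,0,0],"spin":0},{"offset":[0,0,0],"spin":0},{"offset":[0,0,0],"spin":0},{"offset":[0,0,0],"spin":0},{"offset":[0,0,0],"spin":0}]'
```

```text
clock: 3.98
eef_pos: [410.1, -238.8, 19.0]
eef_rot: [-3.14, 0.001, 0.417]
wrist_force: [-0.2, 0.6, 0.4]
finger_gap: 19.9
```

```bash
python3 -m crank '[{"offset":[0,0,0.015],"spin":0},{"offset":[0,0,0.04],"spin":0},{"offset":[0,0,0.065],"spin":0},{"offset":[0.01,0.015,0.08],"spin":-3},{"offset":[0.025,0.04,0.08],"spin":-7},{"offset":[0.043,0.07,0.08],"spin":-11},{"offset":[0.06,0.1,0.08],"spin":-15},{"offset":[0.075,0.124,0.08],"spin":-18}]'; python3 -m crank '[{"offset":[0.012,0.02,0],"spin":-1.5},{"offset":[0.02,0.03,0],"spin":-2.5},{"offset":[0.02,0.03,0],"spin":-2.5},{"offset":[0.02,0.03,0],"spin":-2.5},{"offset":[0.02,0.03,0],"spin":-2.5},{"offset":[0.02,0.03,0],"spin":-2.5},{"offset":[0.02,0.03,0],"spin":-2.5},{"offset":[0.02,0.03,0],"spin":-2.5}]'; python3 look.py w2
```

```text
clock: 4.65
eef_pos: [485.6, -112.9, 99.0]
eef_rot: [-3.14, 0.001, 0.099]
wrist_force: [0.2, -0.5, -1.3]
finger_gap: 19.7
clock: 5.32
eef_pos: [505.4, -83.5, 99.1]
eef_rot: [-3.14, 0.001, 0.054]
wrist_force: [-0.5, 1.2, -1.6]
finger_gap: 20.0
5.3167 [505.42837032 -83.4589083   99.05948918] [-1.79892177e+02  6.71983100e-02  3.11887622e+00] [-0.46401997  1.18945722 -1.55277512] 20.022368543556738
[[-0.0, -0.961, -0.277, 81.052], [1.0, -0.0, 0.0, 0.66], [-0.001, -0.277, 0.961, -179.793], [0.0, 0.0, 0.0, 1.0]]
```

View pics/w2.png

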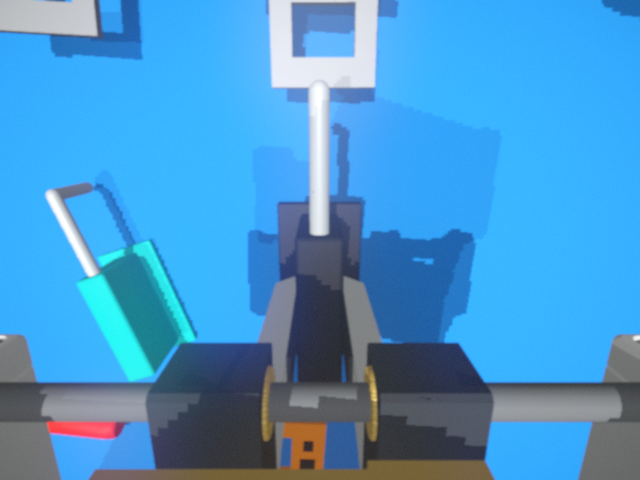

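The hook is held straight, its bend is at (319,85), and the target hole spans about (292–356, 2–57). I'll fit both from this view.

```bash
python3 - <<'E'
from fit import *
d=np.load("pics/w2.npz");K["w"]=(*d["k"],d["E"][:3])
o=lambda p,u,v:("w",p,np.array([u,v]))
T=[o((-30,30,0),272,88),o((-30,-30,0),376,88),o((-14,18,0),292,57),o((-14,-18,0),356,56),o((14,18,0),292,2),o((14,-18,0),355,2)]
H=[o((45,22,6),278,203),o((45,-22,6),362,202),o((99,0,48),319,82),o((40,0,50),319,235),o((40,10,54),300,237),o((40,-10,54),342,237)]
for O,z,x in((T,45,(643,-78,.05)),(H,83,(507,-83,.05))):
    v,r=fit(O,z,x);print(v,np.degrees(v[2]),v[:2]+95*np.array([np.cos(v[2]),np.sin(v[2])]));print(np.round(r,1).tolist())
E
```

```text
[ 6.42190366e+02 -7.93325366e+01  5.84273085e-02] 3.347638183506897 [737.02825938 -73.78509983]
[[0.8, -0.5], [-1.1, -1.0], [0.6, 0.5], [-0.9, 1.2], [-0.6, 0.1], [1.3, -0.2]]
[ 5.06569328e+02 -8.45810425e+01  5.91920972e-02] 3.3914573519557245 [601.40295077 -78.96107634]
[[-0.7, 0.2], [0.0, 0.8], [-0.1, -2.6], [0.7, -0.2], [-5.4, 0.6], [2.8, 0.3]]
```

```bash
python3 -m crank '[{"offset":[0.015,0,0],"spin":0},{"offset":[0.03,0,0],"spin":0},{"offset":[0.041,0,0],"spin":0},{"offset":[0.041,0,0],"spin":0},{"offset":[0.041,0,-0.01],"spin":0},{"offset":[0.041,0,-0.02],"spin":0},{"offset":[0.041,0,-0.03],"spin":0},{"offset":[0.041,0,-0.036],"spin":0}]'; python3 -m crank '[{"offset":[0,0,-0.005],"spin":0},{"offset":[0,0,-0.01],"spin":0},{"offset":[0,0,-0.016],"spin":0},{"offset":[0,0,-0.022],"spin":0},{"offset":[0,0,-0.027],"spin":0},{"offset":[0,0,-0.027],"spin":0},{"offset":[0,0,-0.027],"spin":0},{"offset":[0,0,-0.027],"spin":0}]'; python3 look.py w3; python3 - <<'E'
from cell import manip;import cv2,numpy as np
p=manip.camera("side")["pixels"][:,:,::-1]
q=cv2.imread("pics/w3.png")
cv2.imwrite("pics/c3.png",np.hstack([cv2.resize(p[180:300,270:430],(400,300),interpolation=2),cv2.resize(q,(400,300))]))
E
```

```text
clock: 6.03
eef_pos: [545.3, -83.2, 61.1]
eef_rot: [-3.139, 0.003, 0.054]
wrist_force: [0.7, -0.5, -2.2]
finger_gap: 19.7
clock: 6.7
eef_pos: [545.5, -83.3, 34.4]
eef_rot: [-3.139, 0.003, 0.054]
wrist_force: [0.6, 0.3, -2.0]
finger_gap: 19.9
6.7 [545.50910317 -83.28477629  34.36564122] [-1.79866062e+02  1.64185583e-01  3.11879447e+00] [ 0.62605921  0.28035774 -2.01416976] 19.8880739246127
[[-0.0, -0.961, -0.277, 81.051], [1.0, -0.0, 0.0, 0.66], [-0.001, -0.277, 0.961, -179.793], [0.0, 0.0, 0.0, 1.0]]
```

View pics/c3.png

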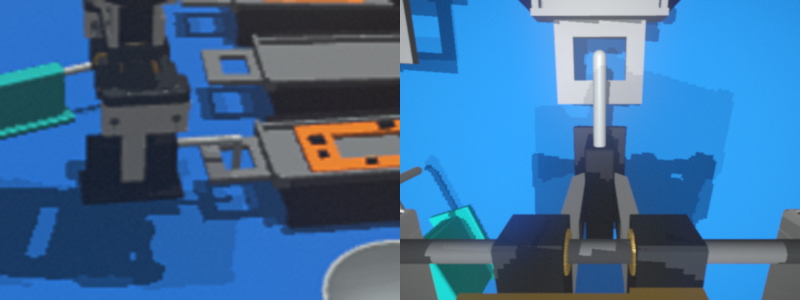

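The prong is inside the target hole: left half at (237,155), right half at (600,60). Now I pull.

```bash
python3 -m crank '[{"offset":[-0.005,0,0],"spin":0},{"offset":[-0.01,-0.001,0],"spin":0},{"offset":[-0.015,-0.001,0],"spin":0},{"offset":[-0.021,-0.001,0],"spin":0},{"offset":[-0.027,-0.002,0],"spin":0},{"offset":[-0.033,-0.002,0],"spin":0},{"offset":[-0.039,-0.002,0],"spin":0},{"offset":[-0.045,-0.003,0],"spin":0}]';python3 -m crank '[{"offset":[-0.006,0,0],"spin":0},{"offset":[-0.012,-0.001,0],"spin":0},{"offset":[-0.018,-0.001,0],"spin":0},{"offset":[-0.024,-0.001,0],"spin":0},{"offset":[-0.03,-0.002,0],"spin":0},{"offset":[-0.036,-0.002,0],"spin":0},{"offset":[-0.042,-0.002,0],"spin":0},{"offset":[-0.045,-0.003,0],"spin":0}]'; python3 -m crank '[{"offset":[-0.001,0,0],"spin":0},{"offset":[-0.002,0,0],"spin":0},{"offset":[-0.003,0,0],"spin":0},{"offset":[-0.004,0,0],"spin":0},{"offset":[-0.005,0,0],"spin":0},{"offset":[-0.006,0,0],"spin":0},{"offset":[-0.006,0,0],"spin":0},{"offset":[-0.006,0,0],"spin":0}]'
```

```text
clock: 7.47
eef_pos: [500.0, -86.3, 34.6]
eef_rot: [-3.139, 0.002, 0.054]
wrist_force: [1.9, 0.8, -1.5]
finger_gap: 19.9
clock: 8.13
eef_pos: [454.1, -89.1, 34.5]
eef_rot: [-3.139, 0.003, 0.054]
wrist_force: [1.5, 0.7, -1.5]
finger_gap: 20.0
clock: 8.8
eef_pos: [448.2, -89.2, 34.6]
eef_rot: [-3.139, 0.003, 0.055]
wrist_force: [2.0, -1.0, -1.3]
finger_gap: 20.2
```

```bash
python3 -m crank '[{"offset":[-0.001,0,0],"spin":0},{"offset":[-0.001,0,0],"spin":0},{"offset":[-0.002,0,0],"spin":0},{"offset":[-0.002,0,0],"spin":0},{"offset":[-0.003,0,0],"spin":0},{"offset":[-0.003,0,0],"spin":0},{"offset":[-0.003,0,0],"spin":0},{"offset":[-0.003,0,0],"spin":0}]'; python3 -m crank '[{"offset":[-0.001,0,0],"spin":0},{"offset":[-0.001,0,0],"spin":0},{"offset":[-0.001,0,0],"spin":0},{"offset":[-0.002,0,0],"spin":0},{"offset":[-0.002,0,0],"spin":0},{"offset":[-0.002,0,0],"spin":0},{"offset":[-0.002,0,0],"spin":0},{"offset":[-0.002,0,0],"spin":0}]'
```

```text
clock: 9.47
eef_pos: [447.4, -89.3, 35.0]
eef_rot: [-3.14, -0.002, 0.055]
wrist_force: [18.4, 0.6, -10.9]
finger_gap: 19.7
clock: 10.13
eef_pos: [447.5, -89.4, 35.8]
eef_rot: [-3.141, -0.008, 0.055]
wrist_force: [14.5, 0.6, -4.7]
finger_gap: 19.8
```

The stop is reached: 18 N after about 98 mm. I'll centre the prong in the hole, then lift and look.

```bash
python3 -m crank '[{"offset":[0.003,0,0],"spin":0},{"offset":[0.006,0,0],"spin":0},{"offset":[0.009,0,0],"spin":0},{"offset":[0.009,0,0],"spin":0},{"offset":[0.009,0,0.006],"spin":0},{"offset":[0.009,0,0.015],"spin":0},{"offset":[0.009,0,0.025],"spin":0},{"offset":[0.009,0,0.036],"spin":0}]'; python3 -m crank '[{"offset":[0,0,0.01],"spin":0},{"offset":[0,0,0.02],"spin":0},{"offset":[0,0,0.03],"spin":0},{"offset":[0,0,0.03],"spin":0},{"offset":[0,0,0.03],"spin":0},{"offset":[0,0,0.03],"spin":0},{"offset":[0,0,0.03],"spin":0},{"offset":[0,0,0.03],"spin":0}]'; python3 - <<'E'
from cell import manip;import cv2,numpy as np
p=manip.camera("side")["pixels"][:,:,::-1]
q=manip.camera("scene")["pixels"][:,:,::-1]
cv2.imwrite("pics/c4.png",np.hstack([cv2.resize(p[130:310,200:440],(400,300),interpolation=2),cv2.resize(q[140:380,240:560],(400,300),interpolation=2)]))
E
```

```text
clock: 10.8
eef_pos: [456.4, -89.4, 73.0]
eef_rot: [-3.141, -0.008, 0.055]
wrist_force: [-0.3, 0.9, -1.4]
finger_gap: 19.9
clock: 11.47
eef_pos: [456.2, -89.3, 102.5]
eef_rot: [-3.141, -0.007, 0.055]
wrist_force: [0.1, -0.1, -1.6]
finger_gap: 19.7
```

View pics/c4.png

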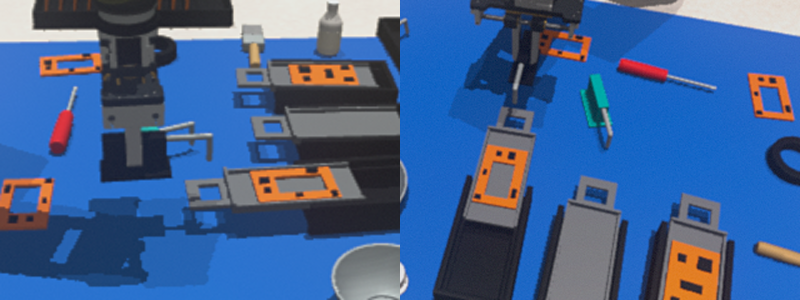

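The frame tray is out, the prong is free, and the other two trays look unmoved. I'll carry the hook back to its original clear spot.

```bash
python3 -m crank '[{"offset":[-0.012,-0.01,0],"spin":0},{"offset":[-0.03,-0.03,0],"spin":3},{"offset":[-0.04,-0.06,0],"spin":7},{"offset":[-0.046,-0.09,0],"spin":11},{"offset":[-0.046,-0.12,0],"spin":15},{"offset":[-0.046,-0.14,0],"spin":18},{"offset":[-0.046,-0.15,0],"spin":20},{"offset":[-0.046,-0.15,0],"spin":20}]'; python3 -m crank '[{"offset":[0,0,-0.015],"spin":0},{"offset":[0,0,-0.03],"spin":0},{"offset":[0,0,-0.045],"spin":0},{"offset":[0,0,-0.055],"spin":0},{"offset":[0,0,-0.065],"spin":0},{"offset":[0,0,-0.07],"spin":0},{"offset":[0,0,-0.07],"spin":0},{"offset":[0,0,-0.07],"spin":0}]'; python3 - <<'E'
from cell import manip;import cv2,numpy as np
p=manip.camera("side")["pixels"][:,:,::-1]
cv2.imwrite("pics/c5.png",cv2.resize(p[210:345,200:380],(800,600),interpolation=2))
E
```

```text
clock: 12.23
eef_pos: [410.0, -241.0, 102.4]
eef_rot: [-3.141, -0.007, 0.403]
wrist_force: [-0.4, 1.4, -2.0]
finger_gap: 19.8
clock: 12.9
eef_pos: [410.2, -241.0, 32.6]
eef_rot: [-3.141, -0.007, 0.403]
wrist_force: [0.5, 0.2, -2.1]
finger_gap: 19.8
```

View pics/c5.png

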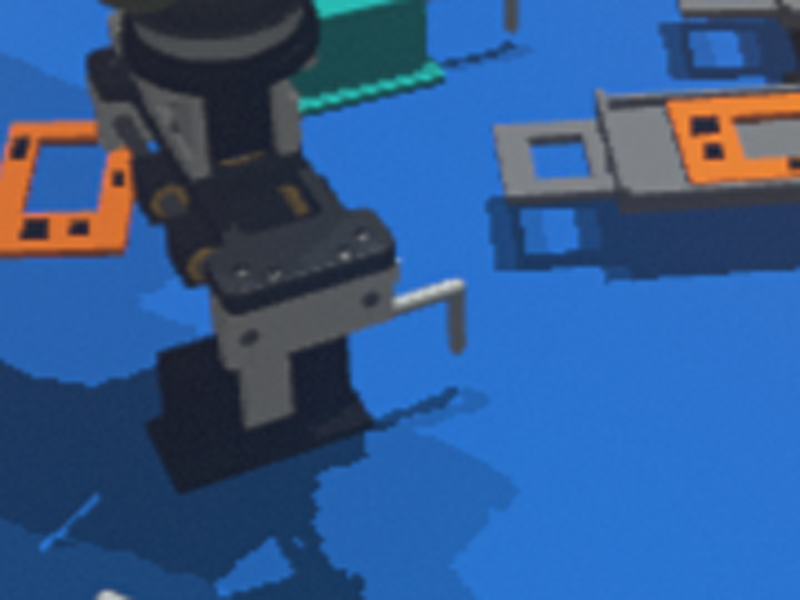

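The hook hangs nearly level with its foot about 13 mm up, so I set it down gently.

```bash
python3 -m crank '[{"offset":[0,0,-0.003],"spin":0},{"offset":[0,0,-0.006],"spin":0},{"offset":[0,0,-0.008],"spin":0},{"offset":[0,0,-0.01],"spin":0},{"offset":[0,0,-0.011],"spin":0},{"offset":[0,0,-0.012],"spin":0},{"offset":[0,0,-0.012],"spin":0},{"offset":[0,0,-0.012],"spin":0}]'; python3 -m crank '[{"offset":[0,0,-0.0005],"spin":0},{"offset":[0,0,-0.0005],"spin":0},{"offset":[0,0,-0.001],"spin":0},{"offset":[0,0,-0.001],"spin":0},{"offset":[0,0,-0.0015],"spin":0},{"offset":[0,0,-0.0015],"spin":0},{"offset":[0,0,-0.0015],"spin":0},{"offset":[0,0,-0.0015],"spin":0}]'
```

```text
clock: 13.62
eef_pos: [410.4, -241.1, 20.9]
eef_rot: [-3.142, -0.007, 0.403]
wrist_force: [0.4, -0.3, -2.3]
finger_gap: 19.9
clock: 14.28
eef_pos: [410.4, -241.2, 19.4]
eef_rot: [-3.142, -0.007, 0.403]
wrist_force: [0.1, 0.1, -2.3]
finger_gap: 19.5
```

```bash
python3 -m crank '[{"offset":[0,0,-0.0005],"spin":0},{"offset":[0,0,-0.0005],"spin":0},{"offset":[0,0,-0.001],"spin":0},{"offset":[0,0,-0.001],"spin":0},{"offset":[0,0,-0.0015],"spin":0},{"offset":[0,0,-0.0015],"spin":0},{"offset":[0,0,-0.0015],"spin":0},{"offset":[0,0,-0.0015],"spin":0}]'
```

```text
clock: 14.95
eef_pos: [410.6, -241.2, 19.0]
eef_rot: [3.141, -0.008, 0.403]
wrist_force: [-4.9, 5.0, 19.2]
finger_gap: 19.8
```

Contact on the mat (19 N). I release gradually, then rise.

```bash
python3 -m crank '[{"offset":[0,0,0],"spin":0},{"offset":[0,0,0],"spin":0},{"offset":[0,0,0],"spin":0},{"offset":[0,0,0],"spin":0},{"offset":[0,0,0],"spin":0},{"offset":[0,0,0],"spin":0},{"offset":[0,0,0],"spin":0},{"offset":[0,0,0],"spin":0}]' - 5;  python3 -m crank '[{"offset":[0,0,0],"spin":0},{"offset":[0,0,0],"spin":0},{"offset":[0,0,0],"spin":0},{"offset":[0,0,0],"spin":0},{"offset":[0,0,0],"spin":0},{"offset":[0,0,0],"spin":0},{"offset":[0,0,0],"spin":0},{"offset":[0,0,0],"spin":0}]' 0.7; python3 -m crank '[{"offset":[0,0,0],"spin":0},{"offset":[0,0,0],"spin":0},{"offset":[0,0,0.01],"spin":0},{"offset":[0,0,0.03],"spin":0},{"offset":[0,0,0.055],"spin":0},{"offset":[0,0,0.085],"spin":0},{"offset":[0,0,0.115],"spin":0},{"offset":[0,0,0.15],"spin":0}]'; python3 -m crank '[{"offset":[-0.02,-0.02,0.02],"spin":0},{"offset":[-0.04,-0.04,0.03],"spin":0},{"offset":[-0.06,-0.06,0.03],"spin":0},{"offset":[-0.08,-0.08,0.03],"spin":0},{"offset":[-0.08,-0.08,0.03],"spin":0},{"offset":[-0.08,-0.08,0.03],"spin":0},{"offset":[-0.08,-0.08,0.03],"spin":0},{"offset":[-0.08,-0.08,0.03],"spin":0}]'; python3 - <<'E'
from cell import manip;import cv2,numpy as np
p=manip.camera("side")["pixels"][:,:,::-1]
q=manip.camera("scene")["pixels"][:,:,::-1]
cv2.imwrite("pics/c6.png",np.hstack([cv2.resize(p[140:350,190:470],(400,300),interpolation=2),cv2.resize(q[140:380,240:560],(400,300),interpolation=2)]))
E
```

```text
clock: 15.62
eef_pos: [410.6, -241.2, 19.0]
eef_rot: [3.141, -0.008, 0.403]
wrist_force: [0.8, -0.1, 2.0]
finger_gap: 20.0
clock: 16.28
eef_pos: [410.6, -241.2, 19.0]
eef_rot: [3.141, -0.008, 0.403]
wrist_force: [-0.0, -0.1, -0.4]
finger_gap: 65.4
clock: 16.95
eef_pos: [410.1, -240.8, 170.6]
eef_rot: [-3.141, -0.007, 0.403]
wrist_force: [-0.1, -1.2, 0.3]
finger_gap: 65.6
clock: 17.62
eef_pos: [330.6, -320.2, 200.9]
eef_rot: [-3.141, -0.007, 0.404]
wrist_force: [0.2, 0.5, 0.3]
finger_gap: 65.8
```

View pics/c6.png

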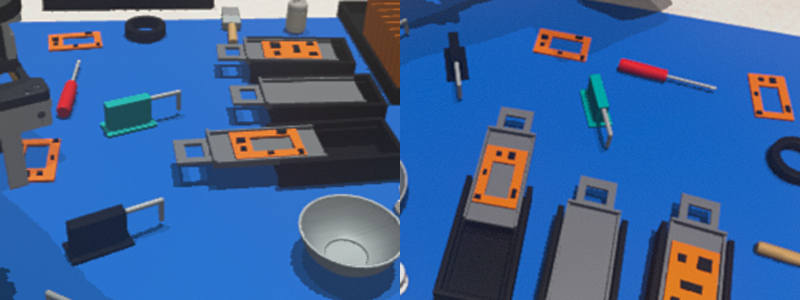

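The hook stands upright on the mat at left-half (105,230), the frame tray is fully out, and the others are shut. Handing in.

```bash
python3 -c "
from cell import manip
print(manip.sign_off())"
```

```text
the job is handed in; nothing more can be done
None
```

I gripped the black hook, put its prong into the finger hole of the tray with the window-frame board, and drew that tray out until it met its stop. Contact showed as about 18 N after roughly 98 mm of hook travel, about 88 mm of it moving the tray. I then lifted the hook out and stood it back near its original spot on the mat.

- **Last pictures (side and scene):** the hook is upright on its foot and clear of the tray. The frame tray is out, and the solid and empty trays look unmoved.
- **Robot at hand-in:** the arm was clear of everything, and the job was handed in at about 17.7 s.
- **Tray position:** I did not measure the final position of the pulled tray. That it reached the stop rests on the force rise, and on the tray's start being about 7 mm open, which I inferred and did not measure.
- **Checks:** none failed or disagreed. The largest wrist force printed was about 20 N, as the hook's foot met the mat.

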